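# Lock the roller of the bench printing press

### The arm

A 6-joint arm with a two-finger parallel gripper is mounted at the origin on the work surface. World frame = base frame: x ahead of the robot, y to its left, z up, the work surface at z = 0. Lengths are in m, angles in degrees, forces in N, time in s.
With the tool pointing down it reaches from about 0.4 to 0.825 m from the base axis. Payload 7 kg.
Tool frame: the origin (TCP) lies between the finger pads; the fingertips stand 19 mm ahead of it and the grasp point (between the pads) is the TCP; x points along the fingers, y is the direction in which the jaws open and shut, and the axes are right-handed (so a half turn about x gives the same grasp; the last joint's range is limited). The gripper opens to 88 mm and grips with 3 to 60 N. Pads are 19 mm wide; open, the fingers measure 130 mm over their backs; the gripper's body (78 mm by 193 mm) begins 47 mm behind the grasp point.
Start: joints at [92.481, 20.546, 0.682, 0, -70.136, -16.507], TCP at [0.164, 0.655, 0.246] pointing down, gripper open.
Joint ranges: [-176.03, 176.03], [-82.01, 121.73], [-58.28, 71.71], [-173.87, 95.51], [-174.79, -0.11], [-173.66, 173.66]. Speed limits (degrees/s): [136.94, 136.94, 172.46, 180, 180, 180].

### API

Orientations are given as [roll, pitch, yaw] about the fixed x, y, z axes, in that order (R = Rz(yaw) Ry(pitch) Rx(roll)).
In Python, from plant import * gives the robot as it stands.
- The arm moves only by the tool step_arm, never from a script. Its argument "steps" is a list of rows, each a list of 2 entries, a list of its own where there are three numbers: the shift along the tool's x, y, z in units of 0.02 m (1.0 is 0.02 m), then the turn about the tool's x in units of 6 degrees (1.0 is 6 degrees). A call has 1 to 20 rows; each row shifts and turns the commanded pose from where the row before left it, along the tool's axes as they then stand; what a row does not reach is not made up. A row lasts 1/12 s, in which the tool goes at most 41.7 mm and 7.16 degrees, less where a joint would pass 70% of its speed; a pose out of reach is approached as far as the arm can. A call with a number of a shift or a turn outside -1 to 1 is refused whole. A call with a gripper value outside its range is refused whole. "fingers" is the closure, from 0 (fully open) to 1 (shut), set as the call begins (left out, the last holds). The fingers move at their own pace and stop on an object; "grip_force" is the grip in N (left out, the last holds). Time passes only in rows, so rows that do not move let the fingers close. It gives the time, the measured TCP pose, the force and the opening at its end, in the units of the state.
- get_state(): the state, without advancing time (a new reading comes with each control period).
- capture(name): name is "scene" or "top" or "wrist"; returns the picture (384x512x3 uint8, blue, green, red); there is no depth.
- camera_model(name): a dict with "intrinsics" (3x3 intrinsics, pixels), "rvec" (rotation vector, rad) and "tvec" (3), from world to camera coordinates, as OpenCV has them. Camera axes: x right, y down, z forward; pixel columns grow to the right and rows downward; lengths in m; the calibration is good to about 2 mm. A picture is of the moment at which its call begins: read the wrist's pose just before it. camera_model takes no time and is no camera call; for the wrist camera it gives the pose at the moment of the call.
- close_job(): hands the job in, once; it reports no verdict.
The state is a dict: "time_s": time; "joints": joint angles; "qd": joint speeds; "joint_torque": joint torques, N m; "tcp_pos": TCP position; "eef_rot": TCP orientation; "contact_force": force on the tool from outside, world axes, zero at the start; "moment": the same for the moment, N m; "gripper_width": finger opening in m.
Only numpy, scipy, OpenCV 4.12 (cv2) and the standard library are available. Lean on these libraries where they do the work, as an engineer would, in place of code of your own. Each camera call takes 0.05 s, during which the arm holds its last target.

### The job

Lock the roller of the bench printing press: stand the steel lock pin from the tool block in the hole on top of the crank-side bearing, resting on the shaft, then turn the crank gently up and over, away from the robot, until the pin drops into the shaft's hidden cross-hole, and push the pin down until its collar sits home on the bearing. Force neither the crank against the dropped pin nor the pin, and leave the other tools, tins and blocks where they are.

Things in the scene. Friction and masses are not known exactly. Their poses are not given: they have to be found in the camera images.
- press: Fixed dark grey bench roller press: roller and steel bed between two side frames (238 mm high with their screws); 75 mm outside the nearer frame, on the crank's side, a bearing pedestal. Origin on the bench under the lock hole; z up; y along the shaft, from the crank to the roller; x away from the robot. Shaft 30 mm thick, axis 135 mm above the bench. It stands turned by up to 0.2 rad.
- lock_hole (a point): Centre of the mouth of the upright lock hole in the pedestal's flat top (60 x 44 mm), 173 mm above the bench. Hole 11.4 mm wide; the shaft's top is 23 mm below the mouth. A 12 mm cross-hole runs right through the shaft, out of sight. Below the shaft the lock hole goes on; a spring ball 58 mm below the mouth stops the dropped pin about 11 mm short of home; past it takes some 10 to 15 N.
- crank_axis (a point): Point on the shaft's axis level with the middle of the crank handle: centre of the circle of radius 85 mm on which point crank_grip travels, square to the press's y axis. 125 mm from the lock hole along the shaft, 135 mm above the bench.
- crank_grip (a point): Middle of the crank handle: a wooden sleeve 26 mm thick, 90 mm long, parallel to the shaft, spinning freely; the crank arm is 53 mm nearer the bearing. Starts 55 to 95 deg from upright, towards the robot; turns at 2 to 4 N, stays put. Clamped at any angle: the cross-hole lines up with the crank 30 deg before to 35 deg past upright. Then blocked, 0.25 rad play; left hard against the pin it jams it.
- lock_pin_knob (a point): Centre of the steel lock pin's knob. Pin: shank 10 mm thick, 72 mm long, ball-shaped nose; collar 20 mm wide, 4 mm thick; round knob 24 mm wide, 36 mm tall. This point is 94 mm above the nose, 22 mm above the collar's underside, 18 mm below the knob's top. z from nose to knob. It stands upright in one of the tool block's three holes, 40 mm deep, nose 15 mm above the bench. 60 g.
- lock_pin_nose (a point): Tip of the lock pin's nose. When the pin rests on the shaft it is 23 mm below the lock hole's mouth, when it is home 72 mm below it.
- tool_block: Fixed wooden block, 60 x 200 x 55 mm, with three upright holes 11.4 mm across and 60 mm apart along its y axis; the lock pin, the gouge and the burnisher stand in them, in any order. Origin under its centre; z up.
- gouge: Gouge with a mushroom-shaped wooden handle (36 mm across), standing in the tool block, its top 141 mm above the bench. Origin at its lower end. To be left alone.
- burnisher: Burnisher with a slim wooden handle (20 mm across), standing in the tool block, its top 145 mm above the bench. Origin at its lower end. To be left alone.
- mallet: Wooden mallet lying on the bench, head 60 x 110 x 60 mm, handle 190 mm long towards its -x. Origin under the head. To be left alone.
- brayer: Ink roller lying on the glass slab, 170 mm long. Origin on the slab under its middle. To be left alone.
- tin_a: Blue ink tin, 72 mm across, 85 mm tall. Origin under its centre. To be left alone.
- tin_b: Bare steel ink tin, 72 mm across, 85 mm tall. Origin under its centre. To be left alone.
- bed_block: Carved printing block, 100 x 150 x 22 mm, lying on the press's bed. Origin under its centre. To be left alone.
- small_block: Carved printing block, 70 x 90 x 22 mm, lying on the bench. Origin under its centre. To be left alone.
Not all that is in view belongs to the job. What is shaped like the part that bears lock_pin_knob but orange or pink is not meant.

How it is judged:
By the outcome, as a careful person would: the job done as asked, in the order asked, and still so for the second after the job is handed in, with the robot touching nothing.
It also fails if it takes over 72 s, if anything falls off the work surface, if the arm or the gripper's body presses on something with over 40 N, if the wrist force passes 120 N, or if a joint passes its speed limit or range.

## Working session

There is one attempt and no reset: what is moved stays moved. The work goes in short steps, Python scripts to look and compute and a tool call to move; the robot and the scene stay as the last step left them, time stands still between calls to the robot, and variables do not carry over. Pictures are saved under pics/ and viewed, and the job is handed in when it is done.

Besides the shell and the picture viewer there is one more tool, called after "Emit:" as a command line: name --argument value ..., lists and objects as JSON in quotes. step_arm: Moves the arm, as the interface text tells. Its arguments: {"type":"object","properties":{"steps":{"type":"array","items":{"type":"array"}},"fingers":{"type":"number"},"grip_force":{"type":"number"}},"required":["steps"]}

```bash
mkdir -p pics; ls; python3 - <<'E'
from plant import *
import cv2
s=get_state();print(s)
for n in("scene","top","wrist"):
    cv2.imwrite(f"pics/{n}0.png",capture(n)); print(n,camera_model(n))
E
```

```text
pics
{'time_s': 0.0, 'joints': array([ 9.24816175e+01,  2.05913094e+01,  6.32420704e-01, -1.83427758e-02,
       -7.01339212e+01, -1.65072586e+01]), 'qd': array([ 0.04950965, -0.0204833 , -0.02226918,  0.06238223,  0.01692855,
        0.04780528]), 'joint_torque': array([ 3.23603099e-04, -5.82720530e+01,  2.93052185e+01,  6.99720025e+00,
        7.01768513e-03, -1.64316734e-04]), 'tcp_pos': array([0.16350922, 0.65442864, 0.24461937]), 'eef_rot': array([ 95.98363023,  89.90560128, -98.04825814]), 'contact_force': array([-0.23667126, -0.26713083,  0.18762874]), 'moment': array([ 0.01872525,  0.00527566, -0.02463937]), 'gripper_width': 0.08740459732833578}
scene {'intrinsics': array([[403.93582493,   0.        , 254.11162505],
       [  0.        , 403.93582493, 191.73859217],
       [  0.        ,   0.        ,   1.        ]]), 'rvec': array([ 1.94199908,  1.21167474, -0.62083423]), 'tvec': array([-0.17813084, -0.20832117,  1.58975921])}
top {'intrinsics': array([[417.95387008,   0.        , 257.00856461],
       [  0.        , 417.95387008, 197.02966651],
       [  0.        ,   0.        ,   1.        ]]), 'rvec': array([ 2.11047302, -2.10879031,  0.21947943]), 'tvec': array([-0.10719694,  0.59547649,  1.13940807])}
wrist {'intrinsics': array([[310.36011064,   0.        , 251.78079337],
       [  0.        , 310.36011064, 195.64928231],
       [  0.        ,   0.        ,   1.        ]]), 'rvec': array([-1.81725621,  2.32782077,  0.32331898]), 'tvec': array([ 0.67407785, -0.03419663,  0.38967765])}
```

View pics/scene0.png

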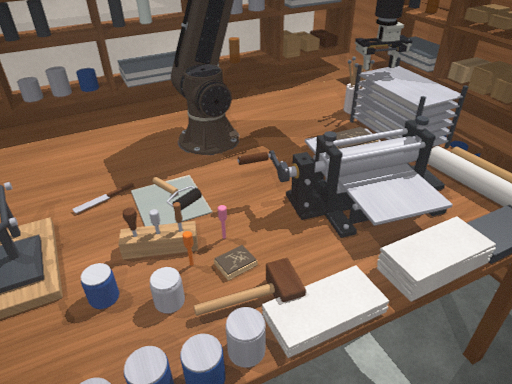

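View pics/top0.png

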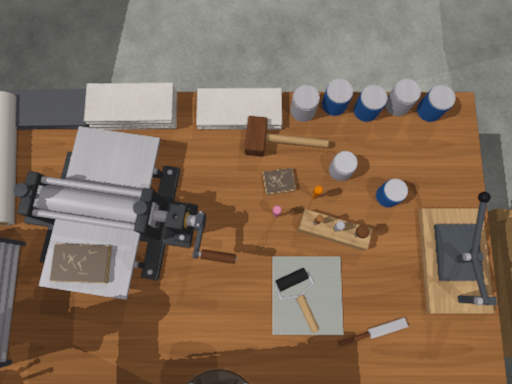

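View pics/wrist0.png

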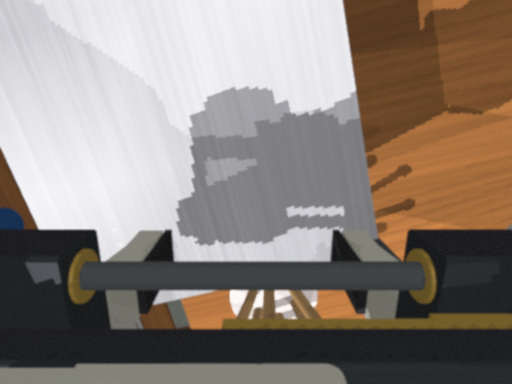

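Scene view: the press stands right of centre. The tool block is at about (158,240) with three tools in it. Loose orange (187,240) and pink (223,215) pins stand beside it. I'll enlarge these.

```bash
cat > h.py <<'E'
import numpy as np,cv2
from plant import *
def cam(n):
    m=camera_model(n);R,_=cv2.Rodrigues(np.array(m['rvec'],float));return m['intrinsics'],R,np.array(m['tvec']).ravel()
def ray(c,px):
    K,R,t=c;d=R.T@np.linalg.inv(K)@np.array([px[0],px[1],1.]);return -R.T@t,d/np.linalg.norm(d)
def onz(c,px,z):
    o,d=ray(c,px);return o+d*(z-o[2])/d[2]
def tri(c1,p1,c2,p2):
    o1,d1=ray(c1,p1);o2,d2=ray(c2,p2)
    A=np.stack([d1,-d2],1);s=np.linalg.lstsq(A,o2-o1,rcond=None)[0]
    a=o1+s[0]*d1;b=o2+s[1]*d2;return (a+b)/2,np.linalg.norm(a-b)
def proj(c,P):
    K,R,t=c;q=K@(R@np.array(P)+t);return q[:2]/q[2]
E
python3 - <<'E'
import cv2
t=cv2.imread('pics/top0.png');s=cv2.imread('pics/scene0.png')
cv2.imwrite('pics/c1.png',cv2.resize(t[160:260,260:400],None,fx=5,fy=5,interpolation=cv2.INTER_CUBIC))
cv2.imwrite('pics/c2.png',cv2.resize(s[190:275,105:245],None,fx=5,fy=5,interpolation=cv2.INTER_CUBIC))
cv2.imwrite('pics/c3.png',cv2.resize(t[160:290,130:250],None,fx=4.5,fy=4.5,interpolation=cv2.INTER_CUBIC))
cv2.imwrite('pics/c4.png',cv2.resize(s[120:240,225:365],None,fx=5,fy=5,interpolation=cv2.INTER_CUBIC))
E
```

```text
(no output)
```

View pics/c1.png

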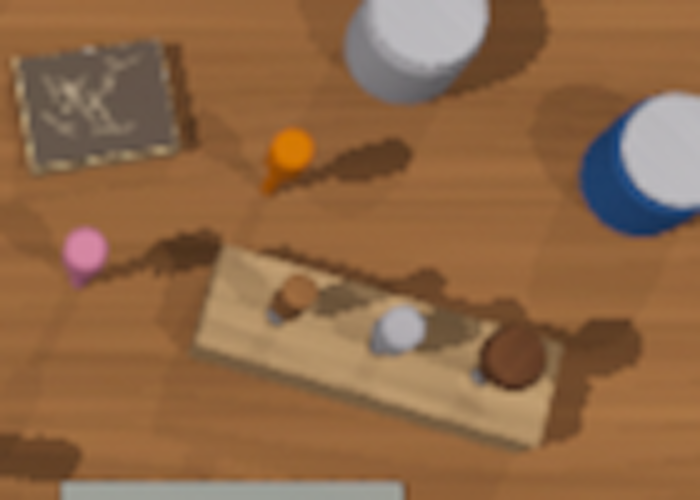

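View pics/c2.png

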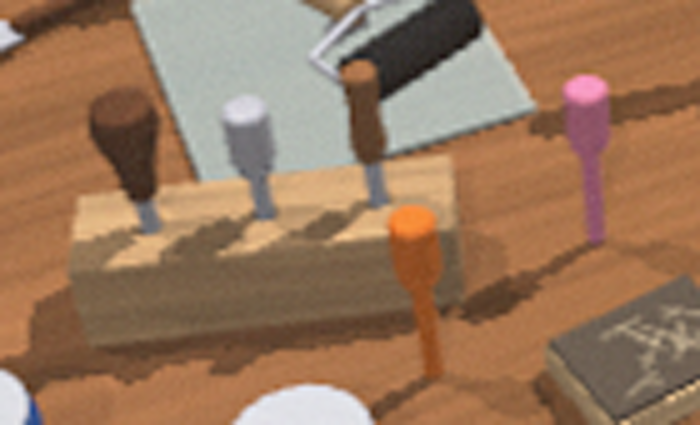

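View pics/c3.png

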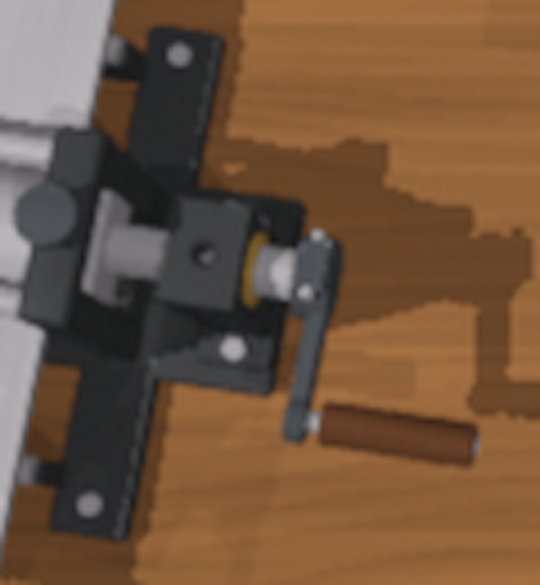

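View pics/c4.png

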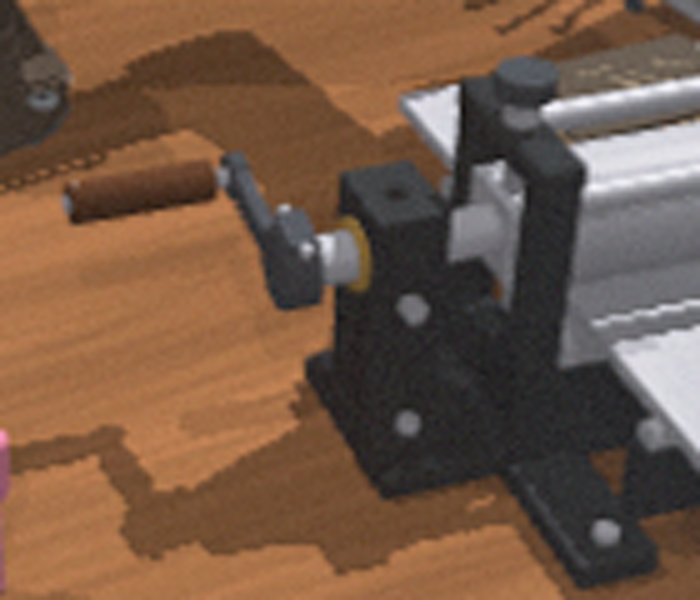

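Candidates for the lock pin in the top view: grey (341,226) in the block's middle hole, orange (318,190) and pink (277,211). Grey fits: it's steel with a round knob and a thin steel shank, and it stands in the block between the slim burnisher and the mushroom-handled gouge. The crops confirm it. Next I'll measure.

```bash
python3 - <<'E'
from h import *
t=cv2.imread('pics/top0.png');s=cv2.imread('pics/scene0.png')
ct,cs=cam('top'),cam('scene')
print('cam pos',-ct[1].T@ct[2],-cs[1].T@cs[2])
print('knobtop@.127',onz(ct,(340.3,225.3),.127),onz(cs,(154.2,212.),.127),tri(ct,(340.3,225.3),cs,(154.2,212.)))
print('hole@.173',onz(ct,(175.6,216.4),.173),onz(cs,(304.6,158.6),.173),tri(ct,(175.6,216.4),cs,(304.6,158.6)))
a=tri(ct,(201.5,253.2),cs,(268,155.6));b=tri(ct,(236.0,259.2),cs,(238.6,161));print(a,b,np.linalg.norm(a[0]-b[0]))
# pedestal top: frame from dark pixels in top crop
for P in [(180,197),(254,204),(238,308),(160,297)]:
    p=(P[0]/4.5+130,P[1]/4.5+160);print(p,onz(ct,p,.173))
# handle mask
for im,n,roi in((t,'t',(195,240,245,275)),(s,'s',(230,145,280,175))):
    x0,y0,x1,y1=roi;h=cv2.cvtColor(im,cv2.COLOR_BGR2HSV)[y0:y1,x0:x1]
    m=((h[...,2]<125)&(h[...,1]>110)).astype(np.uint8)
    n_,l,st,c=cv2.connectedComponentsWithStats(m)
    for i in range(1,n_):
        if st[i,4]>60: 
            ys,xs=np.nonzero(l==i);r=cv2.minAreaRect(np.stack([xs+x0,ys+y0],1).astype(np.float32));print(n,st[i],r,cv2.boxPoints(r).tolist())
E
```

```text
cam pos [ 0.34516276 -0.10986376  1.23819498] [ 1.33978301 -0.43651222  0.78543059]
knobtop@.127 [ 0.50454293 -0.33006247  0.127     ] [ 0.50880553 -0.32921751  0.127     ] (array([ 0.50512267, -0.32965979,  0.12440601]), np.float64(0.0018566150934277337))
hole@.173 [0.52080382 0.10308972 0.173     ] [0.52475485 0.10588462 0.173     ] (array([0.52202417, 0.10536469, 0.17107164]), np.float64(0.004061775187004018))
(array([0.42875738, 0.03790384, 0.14868068]), np.float64(0.0024317176568094206)) (array([ 0.41356149, -0.05143153,  0.14680014]), np.float64(0.0027958148441527106)) 0.09063807228516363
(170.0, 203.77777777777777) [0.55399628 0.11902963 0.173     ]
(186.44444444444446, 205.33333333333334) [0.54990648 0.07613658 0.173     ]
(182.88888888888889, 228.44444444444446) [0.48952843 0.08307533 0.173     ]
(165.55555555555554, 226.0) [0.49581611 0.12786881 0.173     ]
t [ 39   0  11  13 105] ((239.0, 246.0), (12.0, 10.0), 90.0) [[234.0, 240.0], [244.0, 240.0], [244.0, 252.0], [234.0, 252.0]]
t [  6   9  36  15 350] ((218.3099822998047, 256.3299865722656), (34.93107604980469, 10.465181350708008), 8.13010311126709) [[200.27996826171875, 259.03997802734375], [201.75997924804688, 248.67999267578125], [236.33999633789062, 253.6199951171875], [234.8599853515625, 263.97998046875]]
s [  0   0  50  17 299] ((254.5, 153.0), (16.0, 49.0), 90.0) [[230.0, 145.0], [279.0, 145.0], [279.0, 161.0], [230.0, 161.0]]
s [  8   7  31  13 245] ((252.97653198242188, 158.03355407714844), (8.39962387084961, 29.601430892944336), 79.99201965332031) [[237.67117309570312, 156.46978759765625], [266.8221740722656, 151.32550048828125], [268.2818908691406, 159.59732055664062], [239.13088989257812, 164.74160766601562]]
```

```bash
cat >> h.py <<'E'
from scipy.spatial.transform import Rotation as Ro
def Rt(s=None):
    s=s or get_state();return Ro.from_euler('xyz',s['eef_rot'],degrees=True).as_matrix()
def plan(target,jaw=None,s=None):
    "target TCP; jaw: world xy direction wanted for tool y"
    s=s or get_state();R=Rt(s);p=np.array(s['tcp_pos'])
    print('tcp',p.round(4),'toolx',R[:,0].round(3),'y',R[:,1].round(3),'z',R[:,2].round(3),'F',np.round(s['contact_force'],1),'w',round(s['gripper_width'],4),'t',s['time_s'])
    if jaw is not None:
        a=np.degrees(np.arctan2(R[1,1],R[0,1]));b=np.degrees(np.arctan2(jaw[1],jaw[0]))
        d=(b-a+90)%180-90   # world yaw change about +z ; tool x is down -> turn=-d
        print('turn about tool x deg',-d,'units',-d/6)
        R=Ro.from_euler('z',d,degrees=True).as_matrix()@R
    print('shift units after turn',(R.T@(np.array(target)-p)/.02).round(2))
E
python3 - <<'E'
from h import *
ct,cs=cam('top'),cam('scene')
# block axis from tool tops
g=onz(ct,(260+513/5,160+357/5),.141);b=onz(ct,(260+299/5,160+292/5),.145)
k=np.array([.5055,-.330,0]);print(g,b,(g+b)/2,np.linalg.norm(g-b))
ax=(b-g)[:2];ax/=np.linalg.norm(ax);print('block y',ax)
plan([.5055,-.33,.30],[-ax[1],ax[0]])
E
```

```text
[ 0.48636772 -0.38539153  0.141     ] [ 0.52031473 -0.27305402  0.145     ] [ 0.50334122 -0.32922278  0.143     ] 0.11742281143576934
block y [0.28926858 0.95724798]
tcp [0.1635 0.6545 0.2448] toolx [-0.    -0.001 -1.   ] y [-0.242 -0.97   0.001] z [-0.97   0.242 -0.   ] F [ 1.1  0.3 -0.4] w 0.0875 t 0.15
turn about tool x deg -87.21647180680952 units -14.536078634468254
shift units after turn [-2.73 30.61 42.18]
```

Emit:
step_arm --steps '[[[-0.2,0,0],0.97],[[-0.2,0,0],0.97],[[-0.2,0,0],0.97],[[-0.2,0,0],0.97],[[-0.2,0,0],0.97],[[-0.2,0,0],0.97],[[-0.2,0,0],0.97],[[-0.2,0,0],0.97],[[-0.2,0,0],0.97],[[-0.2,0,0],0.97],[[-0.2,0,0],0.97],[[-0.2,0,0],0.97],[[-0.2,0,0],0.97],[[-0.2,0,0],0.97],[[-0.1,0,0],0.97],[[0,0,0],0.97]]' --fingers 0 --grip_force 25

```text
time_s: 1.48
tcp_pos: [0.1636, 0.6549, 0.3038]
eef_rot: [25.0, 90.0, 97.5]
contact_force: [-0.5, 0.2, -0.1]
gripper_width: 0.0873
```

```bash
python3 - <<'E'
from h import *
s=get_state();print(s['joints'].round(1));plan([.42,.45,.30])
E
```

```text
[  92.5   19.     5.9   -0.   -76.9 -109.9]
tcp [0.1636 0.6549 0.3038] toolx [-0.  0. -1.] y [-0.954  0.3    0.   ] z [0.3   0.954 0.   ] F [-0.5  0.2 -0.1] w 0.0873 t 1.4833
shift units after turn [  0.19 -15.3   -5.93]
```

Emit:
step_arm --steps '[[[0,-0.95,-0.37],0],[[0,-0.95,-0.37],0],[[0,-0.95,-0.37],0],[[0,-0.95,-0.37],0],[[0,-0.95,-0.37],0],[[0,-0.95,-0.37],0],[[0,-0.95,-0.37],0],[[0,-0.95,-0.37],0],[[0,-0.95,-0.37],0],[[0,-0.95,-0.37],0],[[0,-0.95,-0.37],0],[[0,-0.95,-0.37],0],[[0,-0.95,-0.37],0],[[0,-0.95,-0.37],0],[[0,-0.95,-0.37],0],[[0,-0.95,-0.37],0]]'

```text
time_s: 2.82
tcp_pos: [0.42, 0.4508, 0.3033]
eef_rot: [158.3, 90.0, -128.8]
contact_force: [-1.1, 1.0, -0.2]
gripper_width: 0.0879
```

```bash
python3 - <<'E'
from h import *
s=get_state();print(s['joints'].round(1));plan([.5055,-.33,.27])
E
```

```text
[ 65.2  13.3  -1.9  -0.  -74.8 -82.2]
tcp [0.42   0.4508 0.3033] toolx [-0. -0. -1.] y [-0.956  0.294  0.   ] z [ 0.294  0.956 -0.   ] F [-1.1  1.  -0.2] w 0.0879 t 2.8167
shift units after turn [  1.68 -15.56 -36.06]
```

Emit:
step_arm --steps '[[[0,-0.41,-0.95],0],[[0,-0.41,-0.95],0],[[0,-0.41,-0.95],0],[[0,-0.41,-0.95],0],[[0,-0.41,-0.95],0],[[0,-0.41,-0.95],0],[[0,-0.41,-0.95],0],[[0,-0.41,-0.95],0],[[0,-0.41,-0.95],0],[[0,-0.41,-0.95],0],[[0,-0.41,-0.95],0],[[0,-0.41,-0.95],0],[[0,-0.41,-0.95],0],[[0,-0.41,-0.95],0],[[0,-0.41,-0.95],0],[[0,-0.41,-0.95],0],[[0,-0.41,-0.95],0],[[0,-0.41,-0.95],0],[[0,-0.41,-0.95],0]]'

```text
time_s: 4.4
tcp_pos: [0.4612, 0.0594, 0.3037]
eef_rot: [-37.7, 90.0, 35.1]
contact_force: [0.1, 0.1, 0.3]
gripper_width: 0.0875
```

Emit:
step_arm --steps '[[[0,-0.41,-0.95],0],[[0,-0.41,-0.95],0],[[0,-0.41,-0.95],0],[[0,-0.41,-0.95],0],[[0,-0.41,-0.95],0],[[0,-0.41,-0.95],0],[[0,-0.41,-0.95],0],[[0,-0.41,-0.95],0],[[0,-0.41,-0.95],0],[[0,-0.41,-0.95],0],[[0,-0.41,-0.95],0],[[0,-0.41,-0.95],0],[[0,-0.41,-0.95],0],[[0,-0.41,-0.95],0],[[0,-0.41,-0.95],0],[[0,-0.41,-0.95],0],[[0.4,-0.41,-0.95],0],[[0.4,-0.41,-0.95],0],[[0.4,-0.41,-0.95],0],[[0,0,0],0]]'

```text
time_s: 6.07
tcp_pos: [0.5027, -0.3324, 0.2772]
eef_rot: [91.9, 89.8, 164.6]
contact_force: [-0.1, 1.0, -0.3]
gripper_width: 0.0876
```

```bash
python3 - <<'E'
from h import *
s=get_state();print(s['joints'].round(1));plan([.5055,-.33,.27])
c=cam('wrist');im=capture('wrist');cv2.imwrite('pics/w1.png',im);np.save('pics/w1.npy',np.array([*c[1].ravel(),*c[2]]))
R=Rt(s);print('cam in tool',R.T@(-c[1].T@c[2]-s['tcp_pos']),(R.T@c[1].T).round(3))
print(proj(c,[.5055,-.33,.127]))
E
```

```text
[-14.9  12.8  -5.9  -0.  -71.4  -2.3]
tcp [ 0.5027 -0.3324  0.2772] toolx [-0.003  0.001 -1.   ] y [-0.955  0.297  0.003] z [ 0.297  0.955 -0.   ] F [-0.1  1.  -0.3] w 0.0876 t 6.0667
shift units after turn [ 0.36 -0.1   0.16]
cam in tool [-1.38702986e-01  4.34886068e-05 -7.41816956e-02] [[ 0.    -0.274  0.962]
 [ 1.     0.    -0.   ]
 [ 0.     0.962  0.274]]
[249.23134028 190.7224952 ]
```

View pics/w1.png

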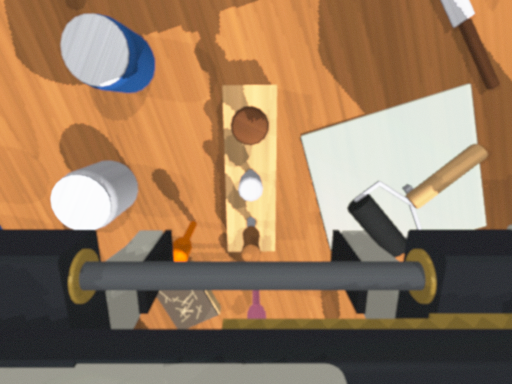

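```bash
python3 - <<'E'
from h import *
im=cv2.imread('pics/w1.png');c=cam('wrist')
cv2.imwrite('pics/w1c.png',cv2.resize(im[150:260,200:300],None,fx=5,fy=5,interpolation=cv2.INTER_CUBIC))
h=cv2.cvtColor(im,cv2.COLOR_BGR2HSV)[170:215,235:268];m=((h[...,1]<60)&(h[...,2]>110)).astype(np.uint8)
n,l,st,ce=cv2.connectedComponentsWithStats(m);print(st[1:],ce[1:]+[235,170])
for p in[(251,185),(250.5,186.5)]:print(onz(c,p,.127))
E
```

```text
[[  3   0  25  32 592]] [[250.12162162 186.34628378]]
[ 0.502391   -0.33363271  0.127     ]
[ 0.50329279 -0.33235656  0.127     ]
```

View pics/w1c.png

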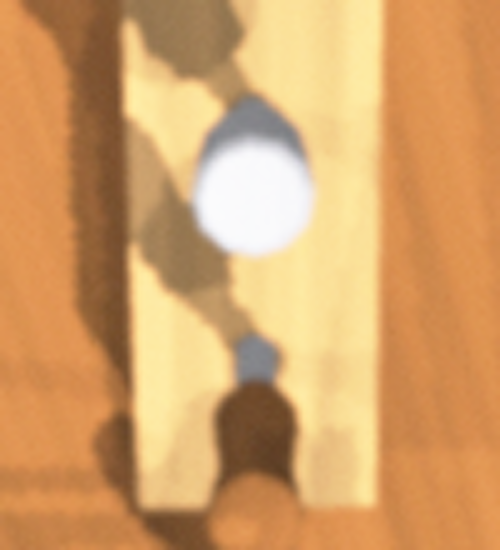

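The knob top's centre is at wrist pixel (250.8,189.2), which gives about (0.504,-0.330). That agrees with the top view. Going down to grasp.

Emit:
step_arm --steps '[[[0.8,-0.04,0.14],0],[[0.8,0,0],0],[[0.8,0,0],0],[[0.8,0,0],0],[[0.8,0,0],0],[[0.8,0,0],0],[[0.8,0,0],0],[[0.7,0,0],0],[[0.6,0,0],0],[[0.5,0,0],0],[[0.4,0,0],0],[[0.4,0,0],0],[[0,0,0],0]]'

```text
time_s: 7.2
tcp_pos: [0.505, -0.3269, 0.1143]
eef_rot: [82.9, 89.9, 155.8]
contact_force: [-0.1, 0.2, 0.4]
gripper_width: 0.0876
```

```bash
python3 - <<'E'
from h import *
plan([.5042,-.330,.113])
cv2.imwrite('pics/s2.png',cv2.resize(capture('scene')[150:290,90:260],None,fx=4,fy=4,interpolation=cv2.INTER_CUBIC))
E
```

```text
tcp [ 0.505  -0.3269  0.1143] toolx [-0.002  0.001 -1.   ] y [-0.956  0.295  0.002] z [0.295 0.956 0.   ] F [-0.1  0.2  0.4] w 0.0876 t 7.2
shift units after turn [ 0.06 -0.01 -0.16]
```

View pics/s2.png

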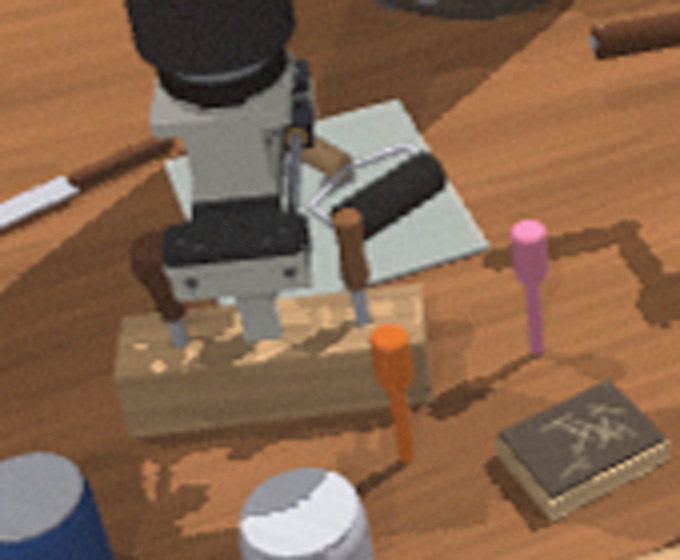

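Scene view: the gripper stands over the middle hole and its body clears both neighbouring tools. I'll centre it and close.

Emit:
step_arm --steps '[[[0,0,-0.15],0],[[0,0,0],0],[[0,0,0],0]]'

```text
time_s: 7.5
tcp_pos: [0.5051, -0.3304, 0.1162]
eef_rot: [-93.0, 89.9, -20.1]
contact_force: [1.2, 0.4, 1.3]
gripper_width: 0.0877
```

Emit:
step_arm --steps '[[[0,0,0],0],[[0,0,0],0],[[0,0,0],0],[[0,0,0],0],[[0,0,0],0],[[0,0,0],0],[[0,0,0],0],[[0,0,0],0]]' --fingers 1 --grip_force 20

```text
time_s: 8.17
tcp_pos: [0.5048, -0.3301, 0.1156]
eef_rot: [103.6, 90.0, 176.5]
contact_force: [0.1, -0.2, -0.5]
gripper_width: 0.0399
```

Emit:
step_arm --steps '[[[0,0,0],0],[[0,0,0],0],[[0,0,0],0],[[0,0,0],0],[[0,0,0],0],[[0,0,0],0]]'

```text
time_s: 8.67
tcp_pos: [0.5048, -0.3301, 0.1156]
eef_rot: [-53.6, 90.0, 19.3]
contact_force: [0.1, 0.1, 0.4]
gripper_width: 0.0238
```

Emit:
step_arm --steps '[[[-0.5,0,0],0],[[-0.8,0,0],0],[[-0.8,0,0],0],[[-0.8,0,0],0],[[-0.8,0,0],0],[[-0.8,0,0],0],[[-0.8,0,0],0],[[-0.8,0,0],0],[[-0.8,0,0],0],[[-0.8,0,0],0],[[-0.8,0,0],0],[[-0.8,0,0],0],[[0,0,0],-0.75],[[0,0,0],-0.75],[[0,0,0],0]]'

```text
time_s: 9.92
tcp_pos: [0.5046, -0.33, 0.3026]
eef_rot: [-91.8, 89.9, -9.8]
contact_force: [-0.4, 1.2, -0.4]
gripper_width: 0.0234
```

```bash
python3 - <<'E'
from h import *
plan([.521,.05,.305],[-.99,.139])
s=capture('scene');cv2.imwrite('pics/s3.png',cv2.resize(s[80:290,90:290],None,fx=2.8,fy=2.8,interpolation=cv2.INTER_CUBIC))
cv2.imwrite('pics/t3.png',capture('top'))
E
```

```text
tcp [ 0.5046 -0.33    0.3026] toolx [ 0.001 -0.    -1.   ] y [-0.99   0.138 -0.001] z [ 0.138  0.99  -0.   ] F [-0.4  1.2 -0.4] w 0.0234 t 9.9167
turn about tool x deg 0.04651750232471841 units 0.0077529170541197345
shift units after turn [-0.12  1.83 18.93]
```

View pics/s3.png

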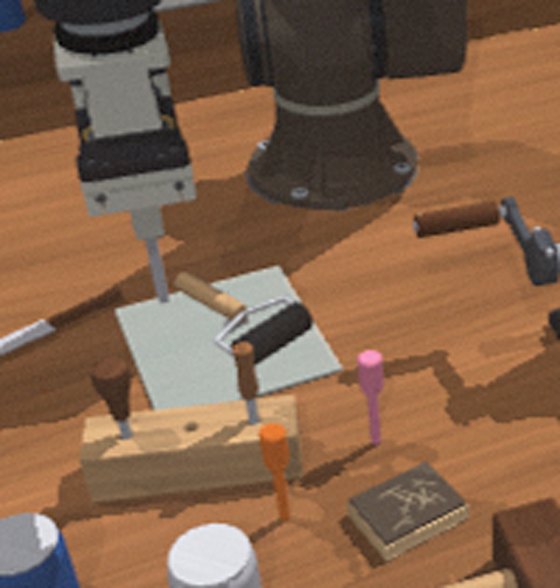

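Emit:
step_arm --steps '[[[0,0.21,0.98],0],[[0,0.21,0.98],0],[[0,0.21,0.98],0],[[0,0.21,0.98],0],[[0,0.21,0.98],0],[[0,0.21,0.98],0],[[0,0.21,0.98],0],[[0,0.21,0.98],0],[[0,0.21,0.98],0],[[0,0.21,0.98],0],[[0,0.21,0.98],0],[[0,0.21,0.98],0],[[0,0.21,0.98],0],[[0,0.21,0.98],0],[[0,0.21,0.98],0],[[0,0.21,0.98],0],[[0,0.21,0.98],0],[[0,0.21,0.98],0],[[0,0.21,0.98],0],[[0,0.21,0.98],0]]'

```text
time_s: 11.68
tcp_pos: [0.4768, 0.0707, 0.3017]
eef_rot: [155.6, 90.0, -122.7]
contact_force: [-0.8, 0.2, -1.2]
gripper_width: 0.0235
```

Emit:
step_arm --steps '[[[0,0.2,0.9],0],[[0,0.2,0.8],0],[[0,0,0],0],[[0,0,0],0]]'

```text
time_s: 12.02
tcp_pos: [0.4739, 0.1051, 0.3015]
eef_rot: [144.0, 90.0, -134.1]
contact_force: [0.0, -1.0, -0.7]
gripper_width: 0.0239
```

```bash
python3 - <<'E'
from h import *
plan([.521,.104,.305],[-.99,.139])
c=cam('wrist');im=capture('wrist');cv2.imwrite('pics/w4.png',im)
cv2.imwrite('pics/t4.png',capture('top'));cv2.imwrite('pics/s4.png',capture('scene'))
print(proj(c,[.521,.104,.173]))
np.savez('pics/w4.npz',K=c[0],R=c[1],t=c[2])
E
```

```text
tcp [0.4739 0.1051 0.3015] toolx [-0. -0. -1.] y [-0.99   0.142  0.   ] z [ 0.142  0.99  -0.   ] F [ 0.  -1.  -0.7] w 0.0239 t 12.0167
turn about tool x deg -0.1641188815903547 units -0.027353146931725785
shift units after turn [-0.17 -2.34  0.27]
[199.58221788 199.63304446]
```

View pics/w4.png

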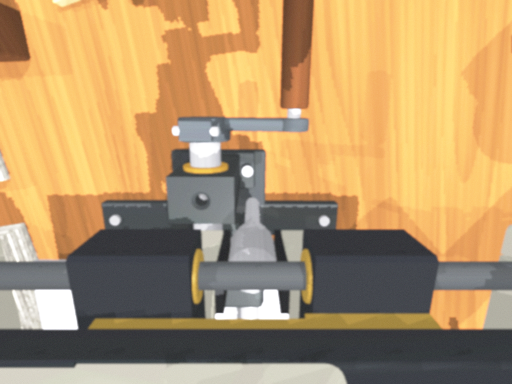

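Wrist view: the lock hole is at about (202,200). The pin's nose is at about (253,200). The handle runs up at (298,50).

```bash
python3 - <<'E'
from h import *
d=np.load('pics/w4.npz');c=(d['K'],d['R'],d['t'])
im=cv2.imread('pics/w4.png')
cv2.imwrite('pics/w4c.png',cv2.resize(im[160:235,160:285],None,fx=6,fy=6,interpolation=cv2.INTER_CUBIC))
g=cv2.cvtColor(im,cv2.COLOR_BGR2GRAY)[190:212,192:213];m=(g<g.min()+18).astype(np.uint8)
n,l,st,ce=cv2.connectedComponentsWithStats(m);print(g.min(),st[1:],ce[1:]+[192,190])
p=[.4739,.1051,.3015];print('nose expected',proj(c,[p[0],p[1],p[2]-.1006+.005]))
print(onz(c,(202,200),.173))
t=cv2.imread('pics/t4.png');cv2.imwrite('pics/t4c.png',cv2.resize(t[150:290,120:250],None,fx=4.2,fy=4.2,interpolation=cv2.INTER_CUBIC))
E
```

```text
60 [[ 4  7 11  9 59]] [[200.33898305 201.6779661 ]]
nose expected [251.63230085 204.73466188]
[0.51891361 0.10464702 0.173     ]
```

View pics/w4c.png

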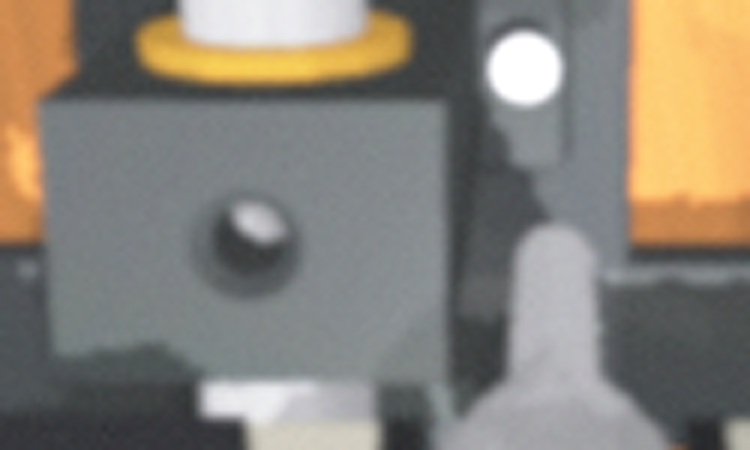

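```bash
python3 - <<'E'
from h import *
d=np.load('pics/w4.npz');c=(d['K'],d['R'],d['t'])
H=onz(c,(201,200.8),.173);N=onz(c,(252.6,203.7),.2059);p=np.array([.4739,.1051,.3015])
T=H-N+p;print(H,N,T)
plan([T[0],T[1],.173+.006+.1006])
E
```

```text
[0.51994318 0.10525804 0.173     ] [0.47302057 0.10435961 0.2059    ] [0.52082261 0.10599843 0.2686    ]
tcp [0.474  0.1041 0.3016] toolx [-0. -0. -1.] y [-0.99   0.143  0.   ] z [ 0.143  0.99  -0.   ] F [-0.2 -0.2 -0.8] w 0.0235 t 12.1667
shift units after turn [ 1.1  -2.3   0.43]
```

Emit:
step_arm --steps '[[[0,-0.8,0.14],0],[[0,-0.8,0.14],0],[[0,-0.7,0.14],0],[[0.5,0,0],0],[[0.4,0,0],0],[[0,0,0],0],[[0,0,0],0],[[0,0,0],0]]'

```text
time_s: 12.83
tcp_pos: [0.5205, 0.1062, 0.2839]
eef_rot: [-92.2, 90.0, -10.3]
contact_force: [0.8, 0.1, -0.2]
gripper_width: 0.0233
```

```bash
python3 - <<'E'
from h import *
plan([.5208,.106,.279]);
c=cam('wrist');im=capture('wrist');plan([.5208,.106,.279]);s=capture('scene');t=capture('top');plan([.5208,.106,.279])
np.savez('pics/w5.npz',K=c[0],R=c[1],t=c[2])
for n,i in(('w',im),('s',s),('t',t)):cv2.imwrite(f'pics/{n}5.png',i)
a=cv2.resize(im[160:235,190:315],(500,300),interpolation=cv2.INTER_CUBIC);b=cv2.resize(s[100:200,260:360],(300,300),interpolation=cv2.INTER_CUBIC)
cv2.imwrite('pics/j5.png',np.hstack([a,b]))
E
```

```text
tcp [0.5205 0.1062 0.2839] toolx [ 0. -0. -1.] y [-0.99   0.142 -0.   ] z [ 0.142  0.99  -0.   ] F [ 0.8  0.1 -0.2] w 0.0233 t 12.8333
shift units after turn [ 0.24 -0.02 -0.01]
tcp [0.5207 0.1063 0.2841] toolx [ 0.001  0.    -1.   ] y [-0.99   0.142 -0.001] z [0.142 0.99  0.   ] F [ 0.2 -0.2  0.2] w 0.0233 t 12.8833
shift units after turn [ 0.26 -0.01 -0.02]
tcp [0.5208 0.1065 0.2842] toolx [ 0.001  0.    -1.   ] y [-0.99   0.141 -0.001] z [0.141 0.99  0.001] F [ 0.6  0.9 -0.7] w 0.0232 t 12.9833
shift units after turn [ 0.26 -0.   -0.02]
```

View pics/j5.png

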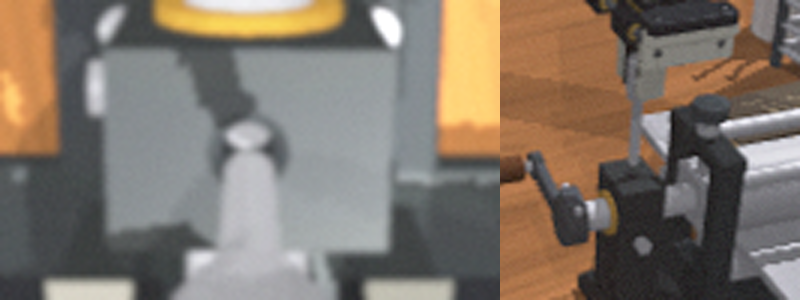

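```bash
python3 - <<'E'
from h import *
d=np.load('pics/w5.npz');c=(d['K'],d['R'],d['t'])
im=cv2.imread('pics/w5.png');cv2.imwrite('pics/w5c.png',cv2.resize(im[180:216,228:276],None,fx=16,fy=16,interpolation=cv2.INTER_CUBIC))
p=np.array([.5207,.1063,.2841])
nz=p[2]-.1006+.005
print('exp ball centre',proj(c,[p[0],p[1],nz]),'hole if aligned',proj(c,[p[0],p[1],.173]), 'px/mm',c[0][0,0]*.001/(.2841+.1387-.173))
s=cv2.imread('pics/s5.png');cv2.imwrite('pics/s5c.png',cv2.resize(s[125:175,280:340],None,fx=12,fy=12,interpolation=cv2.INTER_CUBIC))
cs=cam('scene');print(proj(cs,[p[0],p[1],nz-.005]),proj(cs,[p[0],p[1],.173]))
E
```

```text
exp ball centre [251.54186975 204.99287878] hole if aligned [251.56584411 199.39819305] px/mm 1.2424343900633583
[304.20474892 154.71663566] [303.97580854 157.88222509]
```

View pics/w5c.png

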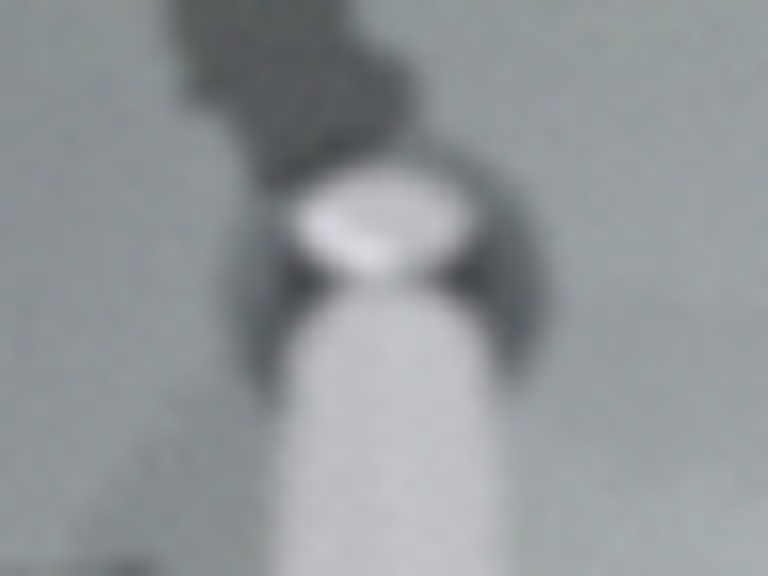

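View pics/s5c.png

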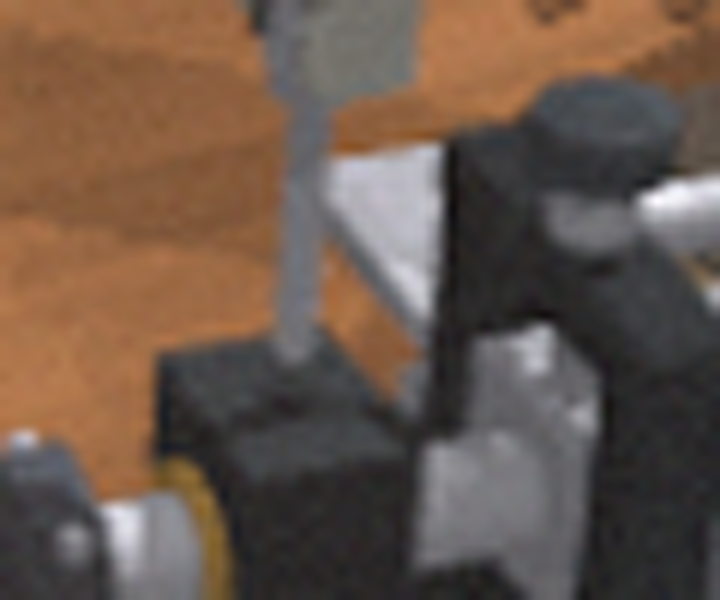

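The pin's axis and the countersink's centre line up within about 0.5 mm. Lowering slowly while watching the force.

Emit:
step_arm --steps '[[[0.2,0,0],0],[[0.2,0,0],0],[[0.2,0,0],0],[[0.2,0,0],0],[[0,0,0],0]]'

```text
time_s: 13.4
tcp_pos: [0.5203, 0.1063, 0.2664]
eef_rot: [119.6, 89.9, -158.5]
contact_force: [0.3, -0.7, -0.7]
gripper_width: 0.0235
```

Emit:
step_arm --steps '[[[0.15,0,0],0],[[0.15,0,0],0],[[0.15,0,0],0],[[0,0,0],0]]'

```text
time_s: 13.73
tcp_pos: [0.5205, 0.1063, 0.2578]
eef_rot: [118.2, 89.9, -160.0]
contact_force: [-0.4, -0.1, -0.8]
gripper_width: 0.0232
```

Emit:
step_arm --steps '[[[0.1,0,0],0],[[0.1,0,0],0],[[0,0,0],0],[[0,0,0],0]]'

```text
time_s: 14.07
tcp_pos: [0.5208, 0.1064, 0.2545]
eef_rot: [134.1, 90.0, -144.1]
contact_force: [-0.1, -0.3, -0.1]
gripper_width: 0.0235
```

```bash
python3 - <<'E'
from h import *
s=capture('scene');plan([.5205,.1063,.2516]);cv2.imwrite('pics/s6c.png',cv2.resize(s[90:190,260:360],None,fx=6,fy=6,interpolation=cv2.INTER_CUBIC))
E
```

```text
tcp [0.5209 0.1064 0.2546] toolx [ 0. -0. -1.] y [-0.99   0.142 -0.   ] z [0.142 0.99  0.   ] F [ 1.  -0.3 -0.3] w 0.0234 t 14.1167
shift units after turn [ 0.15  0.02 -0.01]
```

View pics/s6c.png

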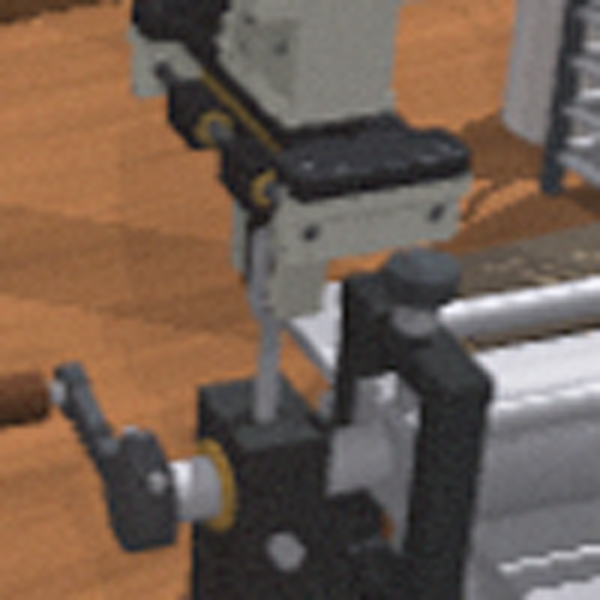

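The pin is inside the hole. I'll go slightly lower, then release.

Emit:
step_arm --steps '[[[0.06,0,0],0],[[0.06,0,0],0],[[0.04,0,0],0],[[0,0,0],0]]'

```text
time_s: 14.45
tcp_pos: [0.5207, 0.1064, 0.2511]
eef_rot: [119.9, 90.0, -158.3]
contact_force: [-0.4, -0.6, -0.7]
gripper_width: 0.0232
```

Emit:
step_arm --steps '[[[0,0,0],0],[[0,0,0],0],[[0,0,0],0],[[0,0,0],0],[[0,0,0],0],[[0,0,0],0]]' --fingers 0.4

```text
time_s: 14.95
tcp_pos: [0.5209, 0.1065, 0.2514]
eef_rot: [-55.6, 90.0, 26.3]
contact_force: [0.8, -0.1, -0.3]
gripper_width: 0.0519
```

```bash
python3 - <<'E'
from h import *
s=capture('scene');plan([.5205,.1063,.33]);cv2.imwrite('pics/s7c.png',cv2.resize(s[90:190,260:360],None,fx=6,fy=6,interpolation=cv2.INTER_CUBIC))
E
```

```text
tcp [0.5208 0.1064 0.2514] toolx [ 0.  0. -1.] y [-0.99   0.142 -0.   ] z [0.142 0.99  0.   ] F [0.  0.8 0.1] w 0.0523 t 15.0
shift units after turn [-3.93  0.02 -0.01]
```

View pics/s7c.png

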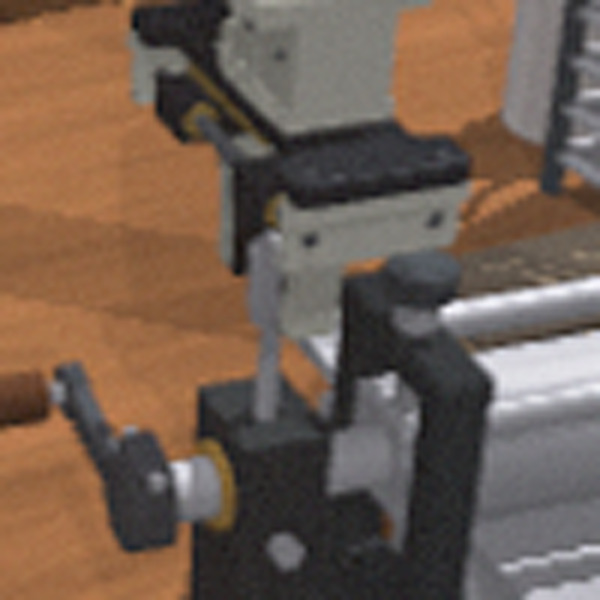

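Pin stands released in the hole. Raising clear and moving over the crank handle.

Emit:
step_arm --steps '[[[-0.4,0,0],0],[[-0.7,0,0],0],[[-0.9,0,0],0],[[-0.9,0,0],0],[[-0.4,0,0],0],[[0,0.6,-0.93],0],[[0,0.6,-0.93],0],[[0,0.6,-0.93],0],[[0,0.6,-0.93],0],[[0,0.6,-0.93],0],[[0,0.6,-0.93],0],[[0,0.56,-0.95],0],[[0,0,0],0],[[0,0,0],0]]' --fingers 0

```text
time_s: 16.17
tcp_pos: [0.4195, -0.0117, 0.3179]
eef_rot: [-55.3, 89.9, 26.5]
contact_force: [0.9, 1.2, -0.5]
gripper_width: 0.088
```

```bash
python3 - <<'E'
from h import *
print(get_state()['joints'].round(1));c=cam('wrist');w=capture('wrist');plan([.4205,-.010,.15],[-.99,.142]);t=capture('top');s=capture('scene')
for n,i in(('w',w),('s',s),('t',t)):cv2.imwrite(f'pics/{n}8.png',i)
cv2.imwrite('pics/j8.png',np.hstack([cv2.resize(s[90:190,230:330],(400,400),interpolation=cv2.INTER_CUBIC),cv2.resize(w[80:280,160:360],(400,400))]))
print(proj(c,[.4205,-.006,.148]))
np.savez('pics/w8.npz',K=c[0],R=c[1],t=c[2])
E
```

```text
[ 25.6  -7.2 -22.   -0.  -75.1 -33.8]
tcp [ 0.42   -0.0112  0.3177] toolx [ 0.001  0.001 -1.   ] y [-0.99   0.142 -0.001] z [0.142 0.99  0.001] F [-0.1  0.7  1. ] w 0.0876 t 16.2167
turn about tool x deg -0.021588925630595668 units -0.0035981542717659445
shift units after turn [ 8.39 -0.01  0.06]
[251.74521929 188.059467  ]
```

View pics/j8.png

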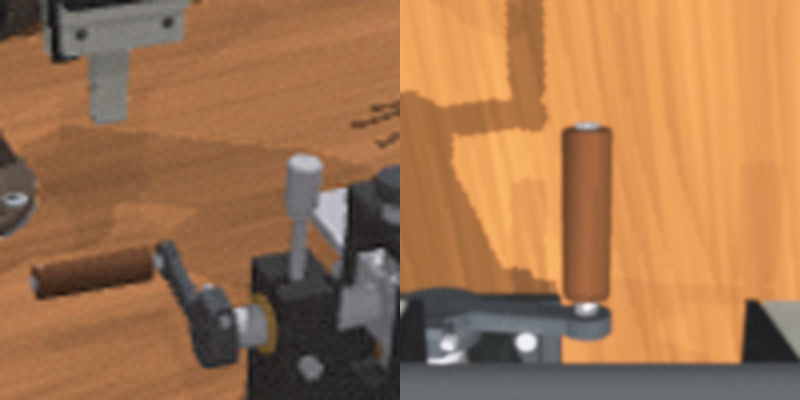

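Scene: the pin stands upright in the hole. Wrist: the handle is centred at about (253,187). Descending onto it.

Emit:
step_arm --steps '[[[0.8,0.08,0],0],[[0.9,0,0],0],[[0.9,0,0],0],[[0.9,0,0],0],[[0.9,0,0],0],[[0.9,0,0],0],[[0.9,0,0],0],[[0.9,0,0],0],[[0.8,0,0],0],[[0.5,0,0],0],[[0,0,0],0],[[0,0,0],0]]'

```text
time_s: 17.32
tcp_pos: [0.4185, -0.0106, 0.149]
eef_rot: [129.6, 89.9, -148.5]
contact_force: [0.7, 0.1, 0.6]
gripper_width: 0.0878
```

```bash
python3 - <<'E'
from h import *
plan([.4190,-.010,.148],[-.99,.142]);t=capture('top');s=capture('scene')
cv2.imwrite('pics/j9.png',np.hstack([cv2.resize(s[90:190,230:330],(400,400),interpolation=cv2.INTER_CUBIC),cv2.resize(t[200:300,160:260],(400,400))]))
E
```

```text
tcp [ 0.4185 -0.0106  0.149 ] toolx [-0.002 -0.001 -1.   ] y [-0.99   0.141  0.001] z [ 0.141  0.99  -0.001] F [0.7 0.1 0.6] w 0.0878 t 17.3167
turn about tool x deg 0.058055562202213196 units 0.0096759270337022
shift units after turn [ 0.05 -0.02  0.03]
```

View pics/j9.png

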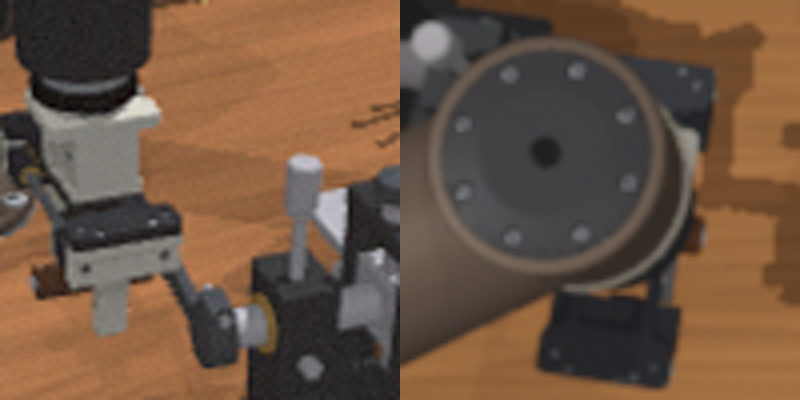

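Emit:
step_arm --steps '[[[0,0,0],0],[[0,0,0],0],[[0,0,0],0],[[0,0,0],0],[[0,0,0],0],[[0,0,0],0],[[0,0,0],0],[[0,0,0],0],[[0,0,0],0],[[0,0,0],0],[[0,0,0],0],[[0,0,0],0]]' --fingers 1 --grip_force 15

```text
time_s: 18.42
tcp_pos: [0.4186, -0.0108, 0.1494]
eef_rot: [-98.4, 90.0, -16.6]
contact_force: [1.2, -1.2, -1.2]
gripper_width: 0.0257
```

```bash
python3 - <<'E'
from h import *
s=get_state();plan([.4190,-.010,.148])
p=s['tcp_pos'];xp=np.array([.99,-.1415]);H=np.array([.5208,.1064]);yp=np.array([.1415,.99]);C=H-.125*yp
u=(p[:2]-C)@xp;print('u',u,'v',(p[:2]-C)@yp,'r',np.hypot(u,p[2]-.135),'theta',np.degrees(np.arctan2(u,p[2]-.135)))
th0=np.arctan2(u,p[2]-.135)
th=np.radians(np.arange(-80,45,4))
for a,b in zip(th[:-1],th[1:]):
    d=.085*(np.sin(b)-np.sin(a)),.085*(np.cos(b)-np.cos(a))
    print(round(np.degrees(a)),'->',round(np.degrees(b)),'x',round(-d[1]/.02,3),'y',round(-d[0]/.02,3))
E
```

```text
tcp [ 0.4186 -0.0108  0.1494] toolx [ 0. -0. -1.] y [-0.99   0.142 -0.   ] z [ 0.142  0.99  -0.   ] F [ 1.2 -1.2 -1.2] w 0.0257 t 18.4167
shift units after turn [ 0.07 -0.02  0.05]
u -0.08463611304835955 v -0.005526521129984003 r 0.085849571993074 theta -80.35518304365738
-80 -> -76 x -0.29 y -0.062
-76 -> -72 x -0.285 y -0.082
-72 -> -68 x -0.279 y -0.101
-68 -> -64 x -0.271 y -0.121
-64 -> -60 x -0.262 y -0.139
-60 -> -56 x -0.252 y -0.157
-56 -> -52 x -0.24 y -0.174
-52 -> -48 x -0.227 y -0.191
-48 -> -44 x -0.213 y -0.206
-44 -> -40 x -0.198 y -0.22
-40 -> -36 x -0.183 y -0.234
-36 -> -32 x -0.166 y -0.246
-32 -> -28 x -0.148 y -0.257
-28 -> -24 x -0.13 y -0.267
-24 -> -20 x -0.111 y -0.275
-20 -> -16 x -0.092 y -0.282
-16 -> -12 x -0.072 y -0.288
-12 -> -8 x -0.052 y -0.292
-8 -> -4 x -0.031 y -0.295
-4 -> 0 x -0.01 y -0.296
0 -> 4 x 0.01 y -0.296
4 -> 8 x 0.031 y -0.295
8 -> 12 x 0.052 y -0.292
12 -> 16 x 0.072 y -0.288
16 -> 20 x 0.092 y -0.282
20 -> 24 x 0.111 y -0.275
24 -> 28 x 0.13 y -0.267
28 -> 32 x 0.148 y -0.257
32 -> 36 x 0.166 y -0.246
36 -> 40 x 0.183 y -0.234
40 -> 44 x 0.198 y -0.22
```

Emit:
step_arm --steps '[[[-0.145,-0.03,0],0],[[-0.145,-0.03,0],0],[[-0.143,-0.041,0],0],[[-0.143,-0.041,0],0],[[-0.14,-0.05,0],0],[[-0.14,-0.05,0],0],[[-0.135,-0.06,0],0],[[-0.135,-0.06,0],0],[[-0.131,-0.07,0],0],[[-0.131,-0.07,0],0],[[-0.126,-0.078,0],0],[[-0.126,-0.078,0],0],[[-0.12,-0.087,0],0],[[-0.12,-0.087,0],0],[[-0.114,-0.095,0],0],[[-0.114,-0.095,0],0],[[-0.107,-0.103,0],0],[[-0.107,-0.103,0],0]]'

```text
time_s: 19.92
tcp_pos: [0.4416, -0.0143, 0.196]
eef_rot: [95.9, 89.9, 177.7]
contact_force: [-7.7, 3.8, 4.2]
gripper_width: 0.0254
```

```bash
cat >> h.py <<'E'
def crank(name,save=True):
    s=get_state();p=s['tcp_pos'];xp=np.array([.99,-.1415]);H=np.array([.5208,.1064]);yp=np.array([.1415,.99]);C=H-.125*yp
    u=(p[:2]-C)@xp;print('u',round(u,4),'v',round((p[:2]-C)@yp,4),'z',round(p[2]-.135,4),'r',np.hypot(u,p[2]-.135).round(4),'theta',np.degrees(np.arctan2(u,p[2]-.135)).round(1),'F',np.round(s['contact_force'],1),'w',round(s['gripper_width'],4),'t',s['time_s'])
    im=capture('scene')
    # knob top row in scene: bright grey above pedestal near col 303
    cv2.imwrite(f'pics/{name}.png',cv2.resize(im[80:190,230:340],None,fx=4,fy=4,interpolation=cv2.INTER_CUBIC))
    g=im[110:165,296:314].astype(int);h=cv2.cvtColor(im,cv2.COLOR_BGR2HSV)[110:165,296:314]
    m=((h[...,1]<50)&(h[...,2]>110)).sum(1);rows=np.nonzero(m>=5)[0]+110
    print('knob rows',rows.min() if len(rows) else None,rows.max() if len(rows) else None,list(m))
E
python3 - <<'E'
from h import *
crank('k1')
E
```

```text
u -0.0613 v -0.0057 z 0.061 r 0.0865 theta -45.2 F [-7.7  3.8  4.2] w 0.0254 t 19.9167
knob rows 128 149 [np.int64(0), np.int64(0), np.int64(0), np.int64(0), np.int64(0), np.int64(0), np.int64(0), np.int64(0), np.int64(0), np.int64(0), np.int64(0), np.int64(0), np.int64(0), np.int64(0), np.int64(0), np.int64(0), np.int64(0), np.int64(0), np.int64(6), np.int64(9), np.int64(9), np.int64(7), np.int64(7), np.int64(7), np.int64(7), np.int64(8), np.int64(8), np.int64(7), np.int64(12), np.int64(13), np.int64(13), np.int64(13), np.int64(9), np.int64(11), np.int64(7), np.int64(9), np.int64(8), np.int64(7), np.int64(6), np.int64(5), np.int64(3), np.int64(4), np.int64(2), np.int64(2), np.int64(2), np.int64(2), np.int64(2), np.int64(2), np.int64(2), np.int64(2), np.int64(0), np.int64(0), np.int64(0), np.int64(0), np.int64(0)]
```

View pics/k1.png

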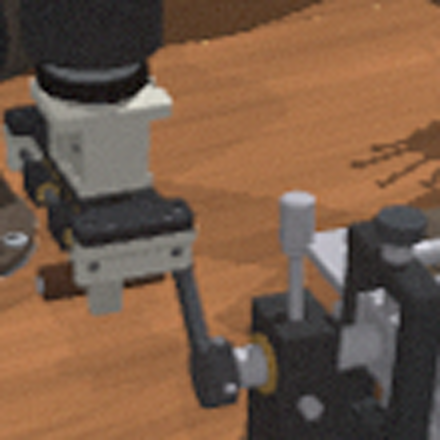

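Emit:
step_arm --steps '[[[-0.12,-0.06,0],0],[[-0.12,-0.08,0],0],[[-0.11,-0.11,0],0],[[-0.1,-0.11,0],0],[[-0.1,-0.11,0],0],[[-0.09,-0.12,0],0],[[0,0,0],0]]'

```text
time_s: 20.55
tcp_pos: [0.4557, -0.0163, 0.2082]
eef_rot: [-111.5, 89.9, -29.7]
contact_force: [7.8, -3.1, -14.3]
gripper_width: 0.0256
```

```bash
python3 - <<'E'
from h import *
crank('k2')
E
```

```text
u -0.0471 v -0.0057 z 0.0732 r 0.087 theta -32.7 F [  7.8  -3.1 -14.3] w 0.0256 t 20.55
knob rows 128 148 [np.int64(0), np.int64(0), np.int64(0), np.int64(0), np.int64(0), np.int64(0), np.int64(0), np.int64(0), np.int64(0), np.int64(0), np.int64(0), np.int64(0), np.int64(0), np.int64(0), np.int64(0), np.int64(0), np.int64(0), np.int64(0), np.int64(6), np.int64(9), np.int64(9), np.int64(8), np.int64(8), np.int64(8), np.int64(7), np.int64(8), np.int64(8), np.int64(8), np.int64(13), np.int64(13), np.int64(12), np.int64(13), np.int64(9), np.int64(11), np.int64(6), np.int64(8), np.int64(7), np.int64(6), np.int64(5), np.int64(4), np.int64(4), np.int64(4), np.int64(2), np.int64(2), np.int64(2), np.int64(2), np.int64(2), np.int64(3), np.int64(2), np.int64(2), np.int64(0), np.int64(0), np.int64(0), np.int64(0), np.int64(0)]
```

Emit:
step_arm --steps '[[[-0.05,-0.13,0],0],[[-0.07,-0.13,0],0],[[0,0,0],0]]'

```text
time_s: 20.85
tcp_pos: [0.4602, -0.017, 0.2109]
eef_rot: [-156.9, 90.0, -75.0]
contact_force: [4.7, -1.6, -10.3]
gripper_width: 0.0258
```

```bash
sed -i "s/,list(m))/)/" h.py; python3 - <<'E'
from h import *
crank('k3')
E
```

```text
u -0.0425 v -0.0057 z 0.0759 r 0.087 theta -29.2 F [  4.7  -1.6 -10.3] w 0.0258 t 20.85
knob rows 128 148
```

Emit:
step_arm --steps '[[[-0.04,-0.135,0],0],[[-0.05,-0.135,0],0],[[0,0,0],0]]'

```text
time_s: 21.15
tcp_pos: [0.4654, -0.0177, 0.2135]
eef_rot: [-137.3, 90.0, -55.5]
contact_force: [-0.8, -1.7, -1.8]
gripper_width: 0.0254
```

```bash
python3 - <<'E'
from h import *
crank('k4')
E
```

```text
u -0.0373 v -0.0057 z 0.0785 r 0.0869 theta -25.4 F [-0.8 -1.7 -1.8] w 0.0254 t 21.15
knob rows 128 148
```

Emit:
step_arm --steps '[[[-0.06,-0.137,0],0],[[-0.055,-0.138,0],0],[[0,0,0],0]]'

```text
time_s: 21.45
tcp_pos: [0.4709, -0.0185, 0.2158]
eef_rot: [-121.3, 90.0, -39.5]
contact_force: [-3.0, -2.3, 4.6]
gripper_width: 0.0257
```

```bash
python3 - <<'E'
from h import *
crank('k5')
E
```

```text
u -0.0317 v -0.0057 z 0.0808 r 0.0868 theta -21.4 F [-3.  -2.3  4.6] w 0.0257 t 21.45
knob rows 129 148
```

Emit:
step_arm --steps '[[[-0.05,-0.14,0],0],[[-0.045,-0.14,0],0],[[0,0,0],0]]'

```text
time_s: 21.75
tcp_pos: [0.4765, -0.0193, 0.2178]
eef_rot: [-112.4, 89.9, -30.5]
contact_force: [-3.7, -3.3, 4.9]
gripper_width: 0.0253
```

```bash
python3 - <<'E'
from h import *
crank('k6')
E
```

```text
u -0.0261 v -0.0057 z 0.0828 r 0.0868 theta -17.5 F [-3.7 -3.3  4.9] w 0.0253 t 21.75
knob rows 129 148
```

Emit:
step_arm --steps '[[[-0.045,-0.144,0],0],[[-0.038,-0.144,0],0],[[0,0,0],0]]'

```text
time_s: 22.05
tcp_pos: [0.4824, -0.0202, 0.2195]
eef_rot: [-112.2, 89.9, -30.3]
contact_force: [-3.7, -3.2, 5.5]
gripper_width: 0.0256
```

```bash
python3 - <<'E'
from h import *
crank('k7')
E
```

```text
u -0.0201 v -0.0058 z 0.0845 r 0.0868 theta -13.4 F [-3.7 -3.2  5.5] w 0.0256 t 22.05
knob rows 138 152
```

Emit:
step_arm --steps '[[[-0.033,-0.146,0],0],[[-0.028,-0.146,0],0],[[0,0,0],0]]'

```text
time_s: 22.35
tcp_pos: [0.4883, -0.0211, 0.2207]
eef_rot: [-109.0, 89.9, -27.1]
contact_force: [-2.2, -3.9, 5.6]
gripper_width: 0.0257
```

```bash
python3 - <<'E'
from h import *
crank('k8')
E
```

```text
u -0.0141 v -0.0058 z 0.0857 r 0.0868 theta -9.4 F [-2.2 -3.9  5.6] w 0.0257 t 22.35
knob rows 138 153
```

View pics/k8.png

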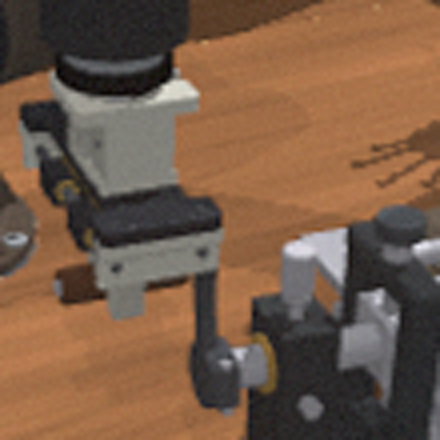

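```bash
python3 - <<'E'
from h import *
cs=cam('scene')
for z in(.262,.224,.213,.173):print(z,proj(cs,[.5208,.1064,z]))
E
```

```text
0.262 [306.05131612 129.89969118]
0.224 [305.16219079 142.17909736]
0.213 [304.91156479 145.64040738]
0.173 [304.0245616  157.89050538]
```

The pin has dropped: its knob top is at pixel (305,141.8), so z≈0.224, about 11 mm short of home. The crank force is only its own friction (about 3 N). Releasing the crank.

Emit:
step_arm --steps '[[[0,0,0],0],[[0,0,0],0],[[0,0,0],0],[[0,0,0],0],[[0,0,0],0],[[0,0,0],0],[[0,0,0],0],[[-0.5,0,0],0],[[-0.9,0,0],0],[[-0.9,0,0],0],[[-0.9,0,0],0],[[-0.9,0,0],0],[[0,0,0],0]]' --fingers 0

```text
time_s: 23.48
tcp_pos: [0.489, -0.0207, 0.3064]
eef_rot: [-75.6, 89.6, 6.3]
contact_force: [1.1, 1.0, 1.6]
gripper_width: 0.0876
```

```bash
python3 - <<'E'
from h import *
crank('k9');plan([.5208,.1064,.29],[-.99,.142])
cv2.imwrite('pics/w9.png',capture('wrist'))
E
```

```text
u -0.0135 v -0.0053 z 0.1714 r 0.172 theta -4.5 F [1.1 1.  1.6] w 0.0876 t 23.4833
knob rows 138 154
tcp [ 0.4883 -0.0206  0.3045] toolx [ 0.004  0.001 -1.   ] y [-0.99   0.141 -0.004] z [0.141 0.99  0.002] F [-0.6 -0.3 -1. ] w 0.0873 t 23.5333
turn about tool x deg 0.028740780575475355 units 0.004790130095912559
shift units after turn [ 0.74 -0.7   6.51]
```

View pics/k9.png

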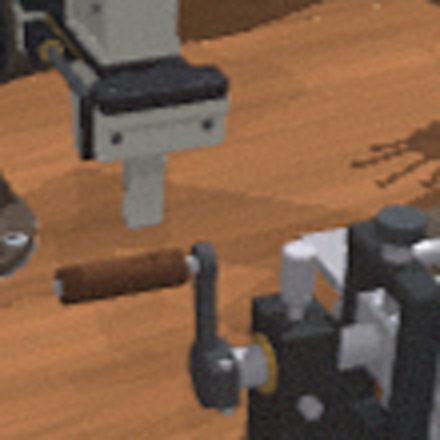

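Emit:
step_arm --steps '[[[0,-0.09,0.81],0],[[0,-0.09,0.81],0],[[0,-0.09,0.81],0],[[0,-0.09,0.81],0],[[0,-0.09,0.81],0],[[0,-0.09,0.81],0],[[0,-0.08,0.81],0],[[0,-0.08,0.81],0],[[0,0,0],0],[[0,0,0],0],[[0,0,0],0],[[0,0,0],0],[[0,0,0],0],[[0,0,0],0]]' --fingers 1

```text
time_s: 24.75
tcp_pos: [0.5195, 0.1052, 0.302]
eef_rot: [-47.1, 90.0, 34.7]
contact_force: [-0.5, 0.1, 0.4]
gripper_width: 0.0021
```

```bash
python3 - <<'E'
from h import *
plan([.5208,.1064,.245],[-.99,.142])
s=capture('scene');cv2.imwrite('pics/s10.png',cv2.resize(s[90:190,260:360],None,fx=5,fy=5,interpolation=cv2.INTER_CUBIC))
E
```

```text
tcp [0.5195 0.1052 0.302 ] toolx [ 0.  0. -1.] y [-0.99   0.142 -0.   ] z [0.142 0.99  0.   ] F [-0.5  0.1  0.4] w 0.0021 t 24.75
turn about tool x deg -0.017542157802921565 units -0.002923692967153594
shift units after turn [ 2.85 -0.06  0.07]
```

View pics/s10.png

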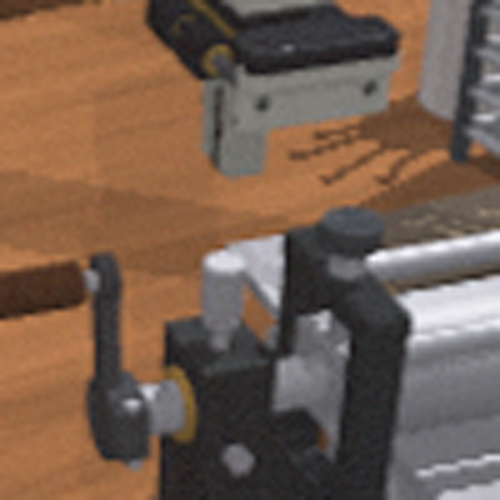

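Closed fingers are above the knob. Descending to just above contact (TCP about 0.247).

Emit:
step_arm --steps '[[[0.6,-0.06,0.07],0],[[0.6,0,0],0],[[0.6,0,0],0],[[0.5,0,0],0],[[0.3,0,0],0],[[0.1,0,0],0],[[0,0,0],0]]'

```text
time_s: 25.38
tcp_pos: [0.5209, 0.1067, 0.2476]
eef_rot: [139.9, 90.0, -138.2]
contact_force: [0.1, -0.5, -0.8]
gripper_width: 0.0005
```

Emit:
step_arm --steps '[[[0.1,0,0],0],[[0.1,0,0],0],[[0,0,0],0]]'

```text
time_s: 25.63
tcp_pos: [0.5214, 0.107, 0.2444]
eef_rot: [-56.8, 89.9, 25.0]
contact_force: [0.1, 0.0, 0.4]
gripper_width: 0.0001
```

Emit:
step_arm --steps '[[[0.1,0,0],0],[[0,0,0],0]]'

```text
time_s: 25.8
tcp_pos: [0.5212, 0.107, 0.2422]
eef_rot: [-48.6, 89.9, 33.3]
contact_force: [0.7, 0.9, 1.9]
gripper_width: 0.0005
```

Contact begins at 0.242, as expected. Pressing in 1 to 2 mm steps.

Emit:
step_arm --steps '[[[0.08,0,0],0],[[0,0,0],0]]'

```text
time_s: 25.97
tcp_pos: [0.521, 0.107, 0.2402]
eef_rot: [-23.0, 90.0, 58.9]
contact_force: [0.1, 1.7, 1.7]
gripper_width: 0.0004
```

Emit:
step_arm --steps '[[[0.08,0,0],0],[[0,0,0],0]]'

```text
time_s: 26.13
tcp_pos: [0.5209, 0.1069, 0.2385]
eef_rot: [60.1, 90.0, 142.0]
contact_force: [-0.2, 0.9, 1.4]
gripper_width: 0.0005
```

Emit:
step_arm --steps '[[[0.08,0,0],0],[[0,0,0],0]]'

```text
time_s: 26.3
tcp_pos: [0.5208, 0.1068, 0.2368]
eef_rot: [105.0, 90.0, -173.1]
contact_force: [-0.5, 1.2, 1.3]
gripper_width: 0.0006
```

```bash
python3 - <<'E'
from h import *
plan([.5208,.1064,.232])
s=capture('scene');cv2.imwrite('pics/s11.png',cv2.resize(s[110:190,270:350],None,fx=7,fy=7,interpolation=cv2.INTER_CUBIC))
E
```

```text
tcp [0.5208 0.1068 0.2368] toolx [-0. -0. -1.] y [-0.99   0.142  0.   ] z [ 0.142  0.99  -0.   ] F [-0.5  1.2  1.3] w 0.0006 t 26.3
shift units after turn [ 0.24 -0.   -0.02]
```

View pics/s11.png

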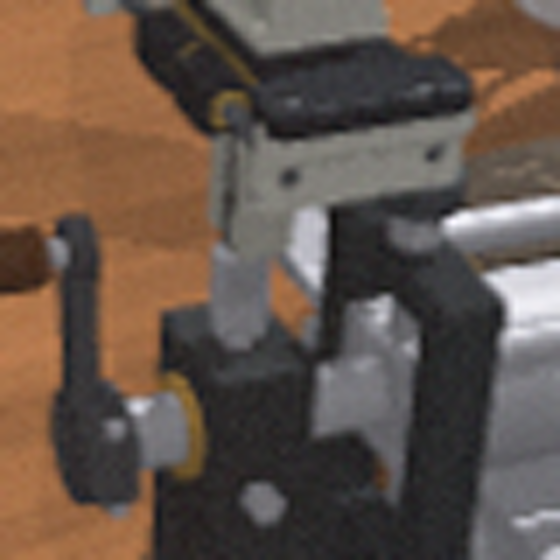

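Emit:
step_arm --steps '[[[0.07,0,0],0],[[0,0,0],0]]'

```text
time_s: 26.52
tcp_pos: [0.5207, 0.1067, 0.2353]
eef_rot: [123.0, 90.0, -155.1]
contact_force: [0.4, 1.0, 0.6]
gripper_width: 0.0007
```

Emit:
step_arm --steps '[[[0.05,0,0],0],[[0,0,0],0]]'

```text
time_s: 26.68
tcp_pos: [0.5208, 0.1067, 0.2344]
eef_rot: [124.1, 90.0, -154.0]
contact_force: [-0.2, 0.9, 0.6]
gripper_width: 0.0001
```

Emit:
step_arm --steps '[[[0.05,0,0],0],[[0,0,0],0]]'

```text
time_s: 26.85
tcp_pos: [0.5208, 0.1068, 0.2335]
eef_rot: [109.1, 90.0, -169.1]
contact_force: [1.0, 1.1, 0.7]
gripper_width: 0.0003
```

Emit:
step_arm --steps '[[[0.05,0,0],0],[[0,0,0],0]]'

```text
time_s: 27.02
tcp_pos: [0.5209, 0.1068, 0.2326]
eef_rot: [136.3, 90.0, -141.8]
contact_force: [-0.2, 0.4, 2.2]
gripper_width: 0.0004
```

Emit:
step_arm --steps '[[[0.05,0,0],0],[[0,0,0],0]]'

```text
time_s: 27.18
tcp_pos: [0.5211, 0.1069, 0.2325]
eef_rot: [-67.9, 90.0, 14.0]
contact_force: [-2.0, 0.6, 7.9]
gripper_width: 0.0004
```

```bash
python3 - <<'E'
from h import *
plan([.5208,.1064,.232])
s=capture('scene');cv2.imwrite('pics/s12.png',cv2.resize(s[110:190,270:350],None,fx=7,fy=7,interpolation=cv2.INTER_CUBIC))
E
```

```text
tcp [0.5211 0.1069 0.2325] toolx [ 0.001  0.    -1.   ] y [-0.99   0.141 -0.001] z [0.141 0.99  0.   ] F [-2.   0.6  7.9] w 0.0004 t 27.1833
shift units after turn [ 0.02  0.01 -0.03]
```

View pics/s12.png

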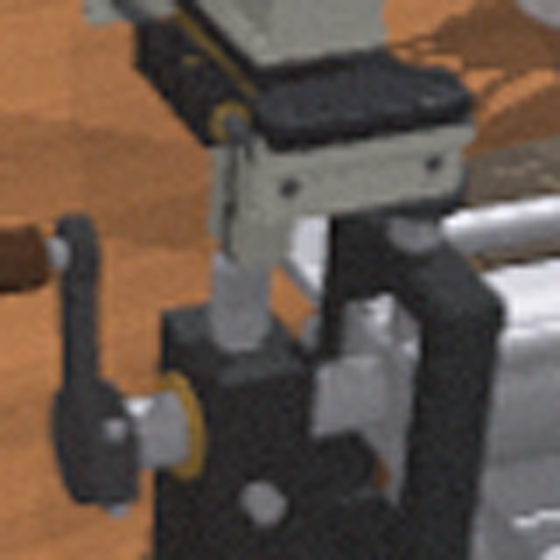

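Emit:
step_arm --steps '[[[0.03,0,0],0],[[0,0,0],0]]'

```text
time_s: 27.4
tcp_pos: [0.5212, 0.1069, 0.2324]
eef_rot: [-67.4, 89.9, 14.4]
contact_force: [-4.0, 1.7, 11.8]
gripper_width: 0.0006
```

Emit:
step_arm --steps '[[[0.03,0,0],0],[[0,0,0],0]]'

```text
time_s: 27.57
tcp_pos: [0.5213, 0.107, 0.2324]
eef_rot: [-67.5, 89.9, 14.4]
contact_force: [-5.3, 1.2, 15.5]
gripper_width: 0.0006
```

Emit:
step_arm --steps '[[[-0.3,0,0],0],[[-0.8,0,0],0],[[-0.8,0,0],0],[[-0.8,0,0],0],[[-0.8,0,0],0],[[0,0,0],0]]'

```text
time_s: 28.07
tcp_pos: [0.522, 0.1069, 0.3034]
eef_rot: [-67.5, 89.8, 14.3]
contact_force: [-0.2, 0.1, 0.7]
gripper_width: 0.0003
```

```bash
python3 - <<'E'
from h import *
plan([.47,.1064,.30])
s=capture('scene')
old=cv2.imread('pics/s8.png')
import glob
k9=cv2.imread('pics/k9.png')
A=cv2.resize(s[125:175,280:330],(400,400),interpolation=cv2.INTER_CUBIC)
B=cv2.resize(cv2.resize(k9,(110,110),interpolation=cv2.INTER_AREA)[45:95,50:100],(400,400),interpolation=cv2.INTER_CUBIC)
cv2.imwrite('pics/s13.png',np.hstack([B,A]))
E
```

```text
tcp [0.522  0.1069 0.3034] toolx [ 0.004  0.001 -1.   ] y [-0.99   0.142 -0.003] z [0.142 0.99  0.001] F [-0.2  0.1  0.7] w 0.0003 t 28.0667
shift units after turn [ 0.16  2.57 -0.39]
```

View pics/s13.png

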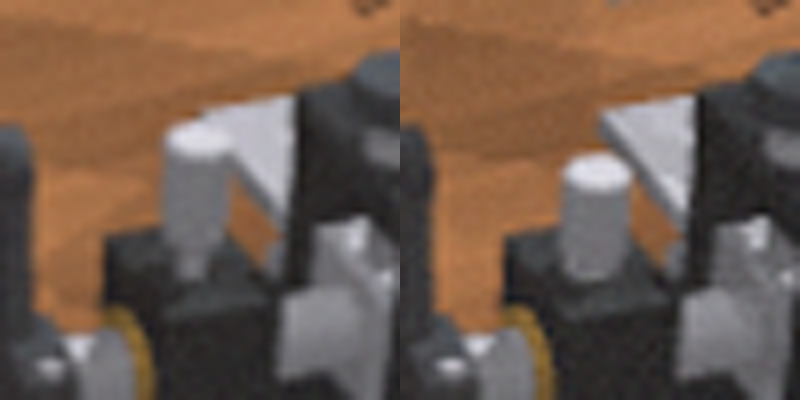

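Left, before the push: shank showing, knob top at row 142.7. Right, now: no shank showing, knob top at row 146.5, against a predicted 145.6 for home. I'll check that nothing else moved, then hand in.

```bash
python3 - <<'E'
from h import *
t=capture('top');s=capture('scene');cv2.imwrite('pics/t14.png',t)
a=cv2.imread('pics/top0.png');d=cv2.absdiff(a,t).max(2);print([ (n,int((d[y0:y1,x0:x1]>45).sum())) for n,(x0,y0,x1,y1) in dict(mallet=(240,110,335,160),small=(262,165,300,195),tinb=(328,148,360,185),tina=(375,175,410,210),block=(298,205,375,250),brayer=(270,255,345,335),pink=(268,203,288,220),orange=(310,183,326,200),bed=(45,240,115,288)).items()])
cv2.imwrite('pics/j14.png',np.hstack([t,s])[:, :][::1]) if 0 else cv2.imwrite('pics/s14.png',s)
plan([.5,.1,.3])
E
```

```text
[('mallet', 0), ('small', 5), ('tinb', 19), ('tina', 0), ('block', 163), ('brayer', 11), ('pink', 4), ('orange', 10), ('bed', 71)]
tcp [0.5205 0.1066 0.2998] toolx [-0.001 -0.    -1.   ] y [-0.99   0.142  0.001] z [ 0.142  0.99  -0.   ] F [ 0.1  0.  -0. ] w 0.0003 t 28.2167
shift units after turn [-0.01  0.97 -0.47]
```

View pics/t14.png

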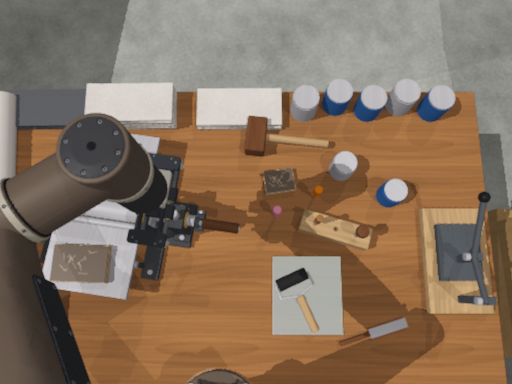

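The differences over the block come from the missing pin and its shadow; everything else is where it was. Handing in.

```bash
python3 - <<'E'
from plant import *
print(close_job())
E
```

```text
the job is handed in; nothing more can be done
None
```

The press is locked and the job is handed in at about 28 s. The steel pin went into the bearing's lock hole, resting on the shaft. I turned the crank gently up and over from about 80° towards the robot, and the pin dropped at about 15° before upright. I carried on about 4° further before the picture was read; the crank force there was still only about 3 N of friction. I then let go of the crank and pushed the pin home with the closed fingertips.

**Last checks:**
- **Pin:** the stop was firm at a fingertip height of 213.4 mm, against 213 mm expected. No shank shows in the picture, and the knob's top is about 1 pixel lower than predicted for home.
- **Push force:** the last reading against the stop was about 15.5 N. I never read the 10 to 15 N of the spring ball itself: readings stayed under 2.5 N until the stop, so the pin probably passed the ball between readings.
- **Crank turn:** side force on the handle reached about 16 N for one reading, because the circle I followed was slightly too wide. I corrected it on the next steps.
- **Other things:** the other tools, tins and blocks look unmoved from above, and the robot was touching nothing at the end.

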